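# Find the short bore with the flush-pin depth gauge

## Task

One of the three bores in the clamped manifold was drilled too shallow. Gauge them with the flush-pin depth gauge: foot flat on the face over the bore, pin pushed down gently until it bottoms, then see whether the ring mark on the pin comes level with the top of the gauge's boss. Leave the gauge standing on the short bore, foot flat and pin bottomed, so that I can see which one it is, and do not disturb the other things on the bench.

Things in the scene. Friction and masses are not known exactly. Their poses are not given: they have to be found in the camera images.
- manifold: Bare aluminium valve manifold block 64 x 204 x 60 mm, fixed by a strap clamp at each end on a dark steel plate 130 x 290 x 12 mm. Origin: centre of the plate's underside; x across the block, y along it, z up. Its flat top face is at z = 72 mm. Straps cover the face beyond y = +-90 mm; their nuts and studs stand 22 mm above it. Keep the gauge's push on the face under 25 N.
- bore_a (a point): Centre of the mouth, in the top face, of the blind bore at the manifold's -y end (y = -58 mm). The three bores are upright, round, 13 mm in diameter. Two, within 0.8 mm, have the drawing's depth of 32 mm; one, different from start to start, is only 19 to 23 mm deep. Keep the pin's push on a bore's hard bottom under 25 N: come down on it at 15 mm/s or slower.
- bore_b (a point): Centre of the mouth of the middle bore (manifold y = 0), otherwise as bore_a.
- bore_c (a point): Centre of the mouth of the bore at the manifold's +y end (y = +58 mm), otherwise as bore_a.
- gauge_knob (a point): Centre of the dark knurled steel knob, 24 mm in diameter, 26 mm tall, on top of the sliding pin of the flush-pin depth gauge, which stands upright on the bench, all of bare steel; z is the pin's axis, upward. Pin fully up, this is 111 mm above the underside of the foot. The knob is the place to hold the gauge.
- gauge_foot (a point): Centre of the underside of the gauge's foot, a steel disc 50 mm in diameter, 14 mm thick; z up. The whole gauge weighs 0.42 to 0.55 kg. Lifted by the knob, the foot sinks by its own weight until the pin is fully up. Set on a face and pushed at the knob, the foot stays and the pin slides out below it.
- gauge_boss (a point): Centre of the top of the boss (30 mm in diameter) on the foot, 44 mm above the foot's underside: the edge against which the ring mark is read.
- gauge_tip (a point): Lower end of the pin, 107 mm below the knob's centre. The pin is 10 mm in diameter, tapering to 5 mm over its last 5 mm. Fully up it is 4 mm inside the foot's underside; it slides 45 mm down against a steady drag of about 2.6 N and stays where it is left, so drag is felt long before it bottoms.
- gauge_mark (a point): Black ring mark round the pin, 76 mm above its lower end. It is level with the top of the boss when the pin stands 32 mm out below the foot; with the pin bottomed it stands above the boss by as much as the bore is shallower than 32 mm (9 to 13 mm on the short bore, under 1 mm on the others).
- oil_bottle: White plastic oil bottle, 42 mm across, 105 mm tall, upright on the bench on the side opposite the gauge. Origin under its centre. Not part of the job: leave it alone.
- spanner: Steel spanner lying on the bench. Origin under its centre. Not part of the job: leave it alone.
- plug_gauge: Double-ended plug gauge, about 106 mm long, 18 mm thick, lying on the bench. Origin under its centre. Not part of the job: leave it alone.
- caliper: Steel caliper, 230 mm long, lying on the bench. Origin under its centre. Not part of the job: leave it alone.
- ring_gauge: Dark steel ring gauge, 54 mm across, 18 mm high, lying flat. Origin under its centre. Not part of the job: leave it alone.
- fitting1: Brass hose fitting, 22 mm across, 40 mm tall, standing on its hexagon beyond the manifold. Origin under its centre. Not part of the job: leave it alone.
- fitting2: A second brass hose fitting like the first. Origin under its centre. Not part of the job: leave it alone.
Mind the look-alikes: they are no part of the job. Leave any brown or yellow look-alike of the part that bears gauge_knob alone.

How it is judged:
At the end, for the whole second after the job is handed in: The gauge stands at rest and let go on the manifold over the short bore: foot flat on the face (within 1.5 mm and 2 degrees), within 5 mm of the bore's centre, and the pin's end within about 1.5 mm of the bottom of that bore. Nothing else on the bench has been moved (distance between gauge_tip and floor_short_c0 below 0.0075 m and horizontal distance between gauge_foot and floor_short_c0 below 0.005 m and z of gauge_foot in the frame of manifold below 0.0735 m and angle between gauge_foot's own z axis and vertical below 0.035 rad and linear speed of gauge below 0.02 m/s); the robot touches nothing.
It fails at once if the pin is pressed on the bottom of a bore with more than 25 N (contact force between gauge_pin_c0 and floor_short_c0 above 25 N or contact force between gauge_pin_c0 and floor_full1_c0 above 25 N or contact force between gauge_pin_c0 and floor_full2_c0 above 25 N).
It fails at once if the gauge is pressed on the manifold with more than 25 N (contact force between gauge and manifold above 25 N).
It fails at once if the gauge is tipped by more than 30 degrees (angle between gauge_foot's own z axis and vertical above 0.52 rad).
It fails at once if another thing on the bench is moved by more than 25 mm (distance of any of oil_bottle, spanner, plug_gauge, caliper, ring_gauge, fitting1, fitting2 from where it was at the start of the episode above 0.025 m).
It also fails if it takes over 61 s, if anything falls off the work surface, if the arm or the gripper's body presses on something with over 40 N, if the wrist force passes 120 N, or if a joint passes its speed limit or range.

## Robot

A 6-joint arm with a two-finger parallel gripper is mounted at the origin on the work surface. World frame = base frame: x ahead of the robot, y to its left, z up, the work surface at z = 0. Lengths are in m, angles in rad, forces in N, time in s.
With the tool pointing down it reaches from about 0.3 to 0.875 m from the base axis. Payload 6.4 kg.
Tool frame: the origin (TCP) lies midway between the tips of the shut fingers; the grasp point (between the pads) lies 19 mm behind it; z points along the fingers, y is the line along which they close (so a half turn about z gives the same grasp; the last joint's range is limited). The gripper opens to 85 mm and grips with 20 to 120 N. Pads are 22 mm wide; open, the fingers measure 114 mm over their backs; the gripper's body (76 mm by 85 mm) begins 54 mm behind the grasp point. The pads swing forward as they close: fully open they stand 13 mm farther back than shut.
Start: joints at [1.106, 0.181, 1.607, -0, 1.354, -0.206], TCP at [0.147, 0.556, 0.231] pointing down, gripper open.
Joint ranges: [-2.99, 2.99], [-0.89, 2.07], [0.3, 2.58], [-1.14, 4.28], [0, 2.63], [-3.12, 3.12]. Speed limits (rad/s): [2.57, 2.57, 3.01, 3.14, 3.14, 3.14].

## Interface

Orientations are given as a unit quaternion [w, x, y, z].
In Python, from bench import sensors, vision, ctrl gives the robot as it stands.
- The arm moves only by the tool carry_out, never from a script. Its argument "deltas" is text: rows parted by semicolons, each of 7 numbers parted by spaces: the shift along the tool's x, y, z in mm, then the turn, a rotation vector about the tool's x, y, z in rad, then the closure, from 0 (fully open) to 1 (shut). In form: tx ty tz ax ay az claw; .... A call has 1 to 12 rows; each row is the pose to reach, as a shift and turn from the pose commanded when the call began, along the tool's axes at that moment; what a row does not reach only later rows make up. A row lasts 1/8 s, in which the tool goes at most 62.5 mm and 10.7 degrees, less where a joint would pass 70% of its speed; a pose out of reach is approached as far as the arm can. A call with a gripper value outside its range is refused whole. The fingers move at their own pace and stop on an object; the grip force is fixed at half the most. Time passes only in rows, so rows that repeat a pose let the fingers close. It gives the time, the measured TCP pose, the force, the opening and the grip force at its end, in the units of the state.
- sensors.get_obs(): the state, without advancing time (a new reading comes with each control period).
- vision.camera(name): name is "scene" or "top" or "wrist"; returns the picture (384x512x3 uint8, blue, green, red); there is no depth.
- vision.camera_model(name): a dict with "K" (3x3 intrinsics, pixels), "extrinsics" (4x4, takes a point from world to camera coordinates); the wrist camera has in their place "hand_eye" (4x4, takes a point from camera to tool coordinates, whose origin is the TCP and whose axes are the flange's). Camera axes: x right, y down, z forward; pixel columns grow to the right and rows downward; lengths in m; the calibration is good to about 2 mm. A picture is of the moment at which its call begins: read the wrist's pose just before it. camera_model takes no time and is no camera call.
- ctrl.hand_in(): hands the job in; it is judged then, once.
The state is a dict: "time_s": time; "q": joint angles; "dq": joint speeds; "joint_efforts": joint torques, N m; "eef_pos": TCP position; "eef_rot": TCP orientation; "wrist_force": force on the tool from outside, world axes, zero at the start; "torque": the same for the moment, N m; "opening": opening from 0.0 (shut) to 1.0 (fully open); "grasp_force": force on a finger pad.
Only numpy, scipy, OpenCV 4.12 (cv2) and the standard library are available. Lean on these libraries where they do the work, as an engineer would, in place of code of your own. Each camera call takes 0.05 s, during which the arm holds its last target. There are 200 camera calls.

## Working session

There is one attempt and no reset: what is moved stays moved. The work goes in short steps, Python scripts to look and compute and a tool call to move; the robot and the scene stay as the last step left them, time stands still between calls to the robot, and variables do not carry over. Pictures are saved under pics/ and viewed, at most 10 in all, crops included, and the job is handed in when it is done.

Besides the shell and the picture viewer there is one more tool, called after "Emit:" as name(argument=value, ...) on one line, values as JSON. carry_out: Moves the arm, as the interface text tells. Its arguments: {"type":"object","properties":{"deltas":{"type":"string"}},"required":["deltas"]}

```bash
mkdir -p pics; cat > h.py <<'E'
from bench import sensors, vision, ctrl
import numpy as np, cv2
from scipy.spatial.transform import Rotation as R
def Rq(q): return R.from_quat([q[1],q[2],q[3],q[0]]).as_matrix()
def toolT(o):
    T=np.eye(4);T[:3,:3]=Rq(o['eef_rot']);T[:3,3]=o['eef_pos'];return T
def grab(name):
    o=sensors.get_obs();im=vision.camera(name);m=vision.camera_model(name)
    E=np.array(m['extrinsics']) if 'extrinsics' in m else np.linalg.inv(toolT(o)@np.array(m['hand_eye']))
    return im,np.array(m['K']),E,o
def ray(K,E,px):
    d=E[:3,:3].T@(np.linalg.inv(K)@[px[0],px[1],1]);return -E[:3,:3].T@E[:3,3],d
def atz(K,E,px,z):
    c,d=ray(K,E,px);return c+d*(z-c[2])/d[2]
def proj(K,E,P):
    p=K@(E[:3,:3]@np.asarray(P,float)+E[:3,3]);return p[:2]/p[2]
def tri(*v):
    A=np.zeros((3,3));b=np.zeros(3);L=[ray(*x) for x in v]
    for c,d in L:
        d=d/np.linalg.norm(d);M=np.eye(3)-np.outer(d,d);A+=M;b+=M@c
    P=np.linalg.solve(A,b);return P,[np.linalg.norm(np.cross(P-c,d/np.linalg.norm(d))) for c,d in L]
E
python3 - <<'E'
from h import *
ims={}
for n in("scene","top"):
    im,K,E,o=grab(n);np.savez(n+".npz",im=im,K=K,E=E);cv2.imwrite(f"pics/{n}0.png",im)
    print(n,K.round(1).tolist(),(-E[:3,:3].T@E[:3,3]).round(3))
print(o['eef_pos'],o['eef_rot'],o['opening'],vision.camera_model("wrist"))
E
```

```text
scene [[361.1, 0.0, 258.9], [0.0, 361.1, 198.5], [0.0, 0.0, 1.0]] [ 0.896 -0.501  0.667]
top [[490.1, 0.0, 260.4], [0.0, 490.1, 195.5], [0.0, 0.0, 1.0]] [0.489 0.042 1.489]
[0.14689265 0.55536803 0.23039752] [-2.75200630e-04  1.29048900e-01  9.91637869e-01 -8.01403172e-04] 1.000051740574041 {'K': array([[266.96049439,   0.        , 258.74063005],
       [  0.        , 266.96049439, 189.43802122],
       [  0.        ,   0.        ,   1.        ]]), 'hand_eye': array([[ 1.37724611e-03, -9.51835526e-01, -3.06605991e-01,
         7.85183566e-02],
       [ 9.99997682e-01,  1.81837150e-03, -1.15310102e-03,
         4.19308985e-05],
       [ 1.65508611e-03, -3.06603692e-01,  9.51835824e-01,
        -1.42040712e-01],
       [ 0.00000000e+00,  0.00000000e+00,  0.00000000e+00,
         1.00000000e+00]])}
```

View pics/scene0.png

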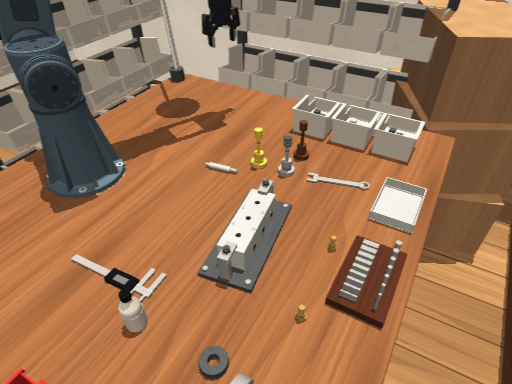

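View pics/top0.png

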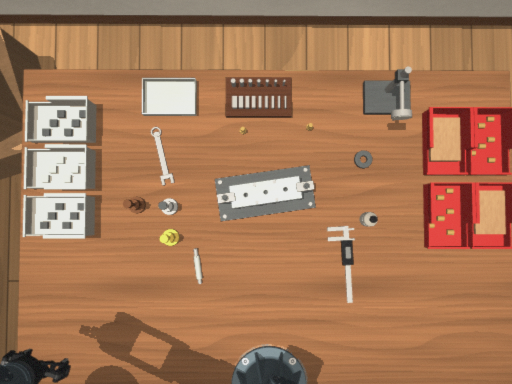

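The scene picture shows three gauge-shaped things: yellow (scene 259,147; top 170,237), bare steel (scene 287,157; top 168,206) and brown (scene 303,140; top 135,204). I choose the steel one. The manifold is at scene (250,235) and top (265,192), with the bores along it. Next is one close crop for pixel accuracy.

```bash
python3 - <<'E'
from h import *
S=np.load("scene.npz");T=np.load("top.npz")
def crop(im,x,y,w,h,s):return cv2.resize(im[y:y+h,x:x+w],None,fx=s,fy=s,interpolation=cv2.INTER_CUBIC)
a=crop(S['im'],262,125,50,60,6)   #300x360
b=crop(T['im'],140,185,50,40,6)  #300x240
c=crop(S['im'],200,175,96,120,5) #480x600
L=np.vstack([a,b]);cv2.imwrite("pics/c1.png",np.hstack([L,c]))
cv2.imwrite("pics/c2.png",crop(T['im'],210,160,112,66,7))
E
```

```text
(no output)
```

View pics/c1.png

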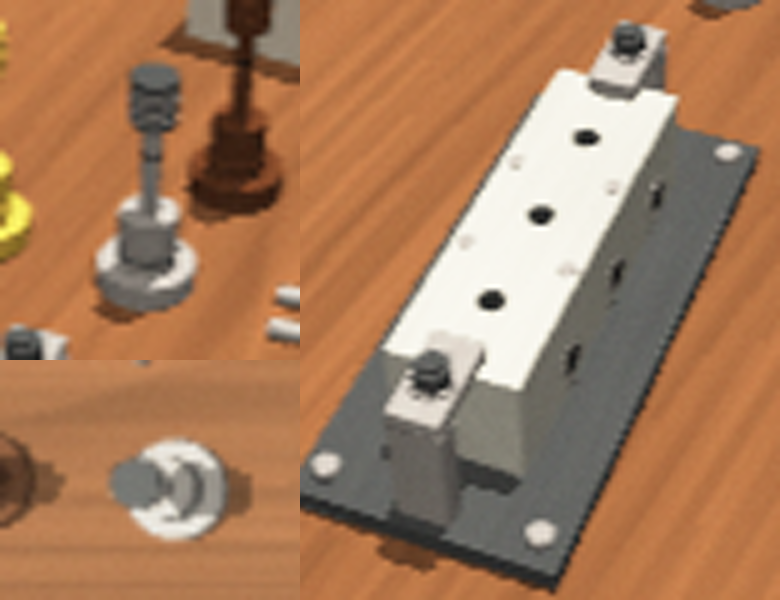

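View pics/c2.png

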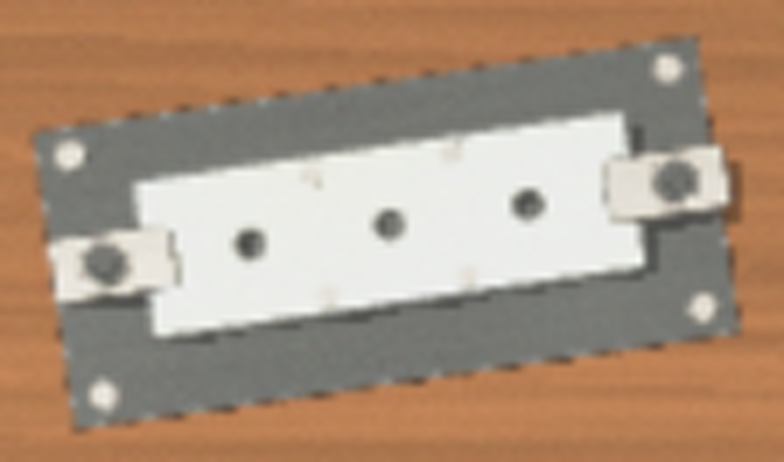

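```bash
python3 - <<'E'
from h import *
S=np.load("scene.npz");T=np.load("top.npz")
o=lambda u,v,x,y,s:((u+.5)/s-.5+x,(v+.5)/s-.5+y)
P,e=tri((S['K'],S['E'],o(155,97,262,125,6)),(T['K'],T['E'],o(139,124,140,185,6)));print("knob",P.round(4),np.round(e,4))
print("foot top-cam z.014",atz(T['K'],T['E'],o(178,129,140,185,6),.014).round(4))
for n,s,t in(("1",(286,137),(249,243)),("2",(240,214),(389,224)),("3",(191,300),(528,203))):
    P,e=tri((S['K'],S['E'],o(*s,200,175,5)),(T['K'],T['E'],o(*t,210,160,7)));print(n,P.round(4),np.round(e,4),atz(T['K'],T['E'],o(*t,210,160,7),.072).round(4))
from bench import sensors
b=sensors.get_obs();print(b['eef_pos'],Rq(b['eef_rot']).round(3).tolist(),b['time_s'])
E
```

```text
knob [0.5271 0.2993 0.1093] [0.0022 0.0022]
foot top-cam z.014 [0.5251 0.2964 0.014 ]
1 [0.559  0.0685 0.071 ] [0.0014 0.0014] [0.5578 0.0677 0.072 ]
2 [0.567  0.0107 0.0713] [0.0016 0.0016] [0.5656 0.0098 0.072 ]
3 [ 0.5757 -0.0469  0.071 ] [0.0016 0.0016] [ 0.5743 -0.0478  0.072 ]
[0.14690076 0.55540205 0.23043815] [[-0.967, 0.256, -0.001], [0.256, 0.967, -0.001], [0.0, -0.002, -1.0]] 0.1
```

Heights agree with the text: knob about 0.110 m, face 0.071–0.072 m. The steel gauge is at about (0.526, 0.298). I'll go above it with a 14.8° turn, then check with the wrist camera.

Emit:
carry_out(deltas="-54 -19 0 0 0 -0.04 0; -108 -38 0 0 0 -0.08 0; -162 -57 0 0 0 -0.12 0; -216 -76 0 0 0 -0.16 0; -270 -95 0 0 0 -0.2 0; -324 -114 0 0 0 -0.24 0; -378 -133 0 0 0 -0.259 0; -432 -151 0 0 0 -0.259 0; -432 -151 0 0 0 -0.259 0; -432 -151 0 0 0 -0.259 0; -432 -151 0 0 0 -0.259 0")

```text
time_s: 1.48
eef_pos: [0.5248, 0.3003, 0.2311]
eef_rot: [-0.0, -0.001, 1.0, 0.0]
wrist_force: [0.5, 0.8, -0.6]
opening: 1.002
grasp_force: 0.0
```

```bash
python3 - <<'E'
from h import *
im,K,E,o=grab("wrist");np.savez("w1.npz",im=im,K=K,E=E);cv2.imwrite("pics/w1.png",im)
print(o['time_s'],o['eef_pos'],Rq(o['eef_rot']).round(3).tolist(),o['wrist_force'])
for P in([.526,.298,.124],[.526,.298,.11],[.526,.298,0.014]):print(proj(K,E,P).round(1))
E
```

```text
1.475 [0.52484682 0.30027965 0.23110925] [[-1.0, -0.002, -0.001], [-0.002, 1.0, 0.0], [0.001, 0.0, -1.0]] [ 0.53555249  0.79799611 -0.57459511]
[256.7 189. ]
[256.8 184.9]
[257.4 164.7]
```

View pics/w1.png

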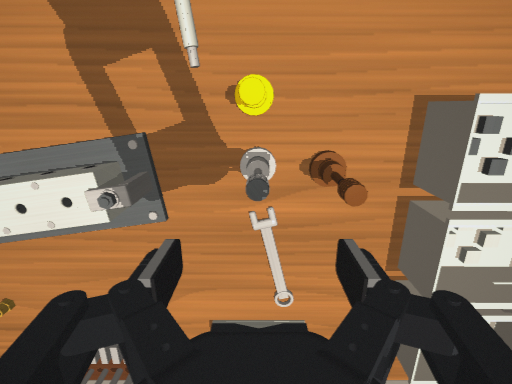

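The wrist view shows the steel knob at (258,188) and its foot at (259,164), matching the projection to within 2 px. The yellow gauge at (254,95) and the brown one at (340,180) clear the fingers. Descending to grip.

Emit:
carry_out(deltas="-1 -1 40 0 0 0 0; -1 -1 80 0 0 0 0; -1 -1 110 0 0 0 0; -1 -1 130 0 0 0 0; -1 -1 139 0 0 0 0; -1 -1 139 0 0 0 0; -1 -1 139 0 0 0 0.4; -1 -1 139 0 0 0 0.6; -1 -1 139 0 0 0 0.8; -1 -1 139 0 0 0 1; -1 -1 139 0 0 0 1; -1 -1 139 0 0 0 1")

```text
time_s: 3.02
eef_pos: [0.5274, 0.2985, 0.0926]
eef_rot: [0.0, -0.0, 1.0, 0.0]
wrist_force: [-0.4, 1.2, 1.2]
opening: 0.261
grasp_force: 58.6
```

Emit:
carry_out(deltas="0 0 0 0 0 0 1; 0 0 0 0 0 0 1; 0 0 0 0 0 0 1; 0 0 0 0 0 0 1")

```text
time_s: 3.52
eef_pos: [0.5273, 0.2984, 0.0924]
eef_rot: [0.0, -0.0, 1.0, 0.0]
wrist_force: [0.8, 2.4, 1.5]
opening: 0.259
grasp_force: 58.6
```

Gripped. Lifting, then carrying to above the nearest bore (1).

Emit:
carry_out(deltas="0 0 -10 0 0 0 1; 0 0 -40 0 0 0 1; 0 0 -90 0 0 0 1; 0 0 -130 0 0 0 1; -8 -40 -130 0 0 0 1; -16 -90 -130 0 0 0 1; -24 -140 -130 0 0 0 1; -30 -190 -130 0 0 0 1; -31 -220 -130 0 0 0 1; -31 -230 -120 0 0 0 1; -31 -230 -110 0 0 0 1; -31 -230 -110 0 0 0 1")

```text
time_s: 5.03
eef_pos: [0.5567, 0.0695, 0.2004]
eef_rot: [-0.002, -0.001, 1.0, 0.0]
wrist_force: [-0.3, -0.5, -5.1]
opening: 0.264
grasp_force: 60.2
```

```bash
python3 - <<'E'
from h import *
out=[]
for n,box in(("scene",(225,95,70,100)),("top",(215,155,70,70))):
    im,K,E,o=grab(n);np.savez(n+"2.npz",im=im,K=K,E=E)
    x,y,w,h=box;s=5.5
    c=cv2.resize(im[y:y+h,x:x+w],None,fx=s,fy=s,interpolation=cv2.INTER_CUBIC)
    p=np.array(o['eef_pos']);f=p[2]-.0924
    for dz in(.111+.013,.044,.014,0): print(n,dz,(((proj(K,E,[p[0],p[1],f+dz])-[x,y])+.5)*s-.5).round(1))
    out.append(cv2.copyMakeBorder(c,0,550-c.shape[0],0,0,cv2.BORDER_CONSTANT))
cv2.imwrite("pics/h1.png",np.hstack(out));print(p,o['wrist_force'],o['time_s'])
E
```

```text
scene 0.124 [164.  285.1]
scene 0.044 [167.5 445.3]
scene 0.014 [168.7 500.2]
scene 0 [169.3 525. ]
top 0.124 [157.7 202.6]
top 0.044 [161.2 211.3]
top 0.014 [162.4 214.4]
top 0 [163.  215.7]
[0.55729369 0.06959268 0.20123672] [ 0.11262073  0.02098997 -4.16625906] 5.075
```

View pics/h1.png

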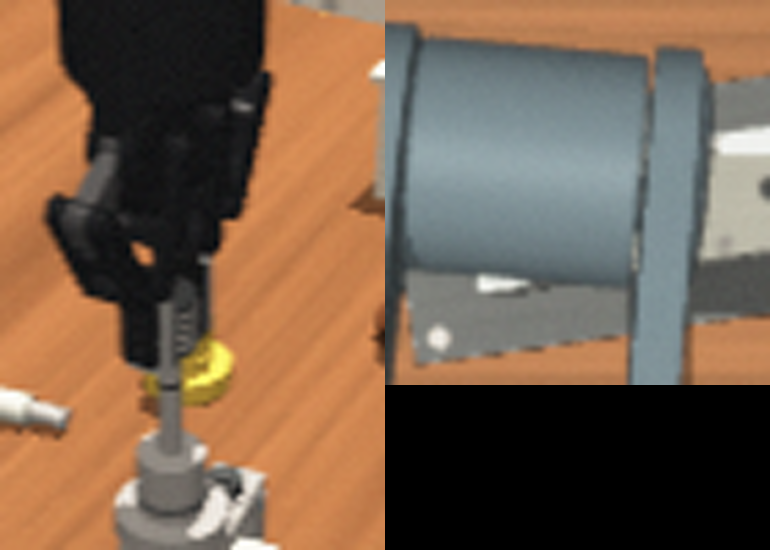

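The scene crop shows the held gauge hanging upright: boss top at (173,446) against (167.5,445.3) predicted, so about 2 mm to the right. The arm blocks the top camera, so I'll use the wrist view for the gauge in hand and the neighbouring bores.

```bash
python3 - <<'E'
from h import *
im,K,E,o=grab("wrist");np.savez("w2.npz",im=im,K=K,E=E)
x,y,w,h=60,90,260,190;s=3
cv2.imwrite("pics/w2.png",cv2.resize(im[y:y+h,x:x+w],None,fx=s,fy=s,interpolation=cv2.INTER_CUBIC))
S=np.load("scene.npz");T=np.load("top.npz");W=np.load("w1.npz")
p=np.array(o['eef_pos']);f=p[2]-.0924;print(p,f)
q=lambda P:((proj(K,E,P)-[x,y]+.5)*s-.5).round(1)
for dz in(.044,.014):print(dz,q([p[0],p[1],f+dz]),q([p[0]+.003,p[1],f+dz]),q([p[0]-.025,p[1],f+dz]))
for n,sp in zip("123",((286,137),(240,214),(191,300))):
    print(n,"scene-only",atz(S['K'],S['E'],((sp[0]+.5)/5-.5+200,(sp[1]+.5)/5-.5+175),.072).round(4))
for B in([.5585,.068],[.5665,.0102],[.575,-.0475]):print(q(B+[.072]))
print("scene boss",atz(*[np.load('scene2.npz')[k] for k in 'KE'],((173.5)/5.5-.5+225,446.5/5.5-.5+95),f+.044).round(4))
E
```

```text
[0.55779617 0.06953956 0.20188383] 0.10948382592192661
0.044 [597.8 363.5] [597.8 374.4] [598.1 269.6]
0.014 [597.9 324.3] [597.8 334. ] [598.2 240.9]
1 scene-only [0.5607 0.0684 0.072 ]
2 scene-only [0.5686 0.011  0.072 ]
3 scene-only [ 0.5776 -0.0467  0.072 ]
[593.6 277.4]
[431.5 298.4]
[272.6 320.4]
scene boss [0.56   0.0686 0.1535]
```

View pics/w2.png

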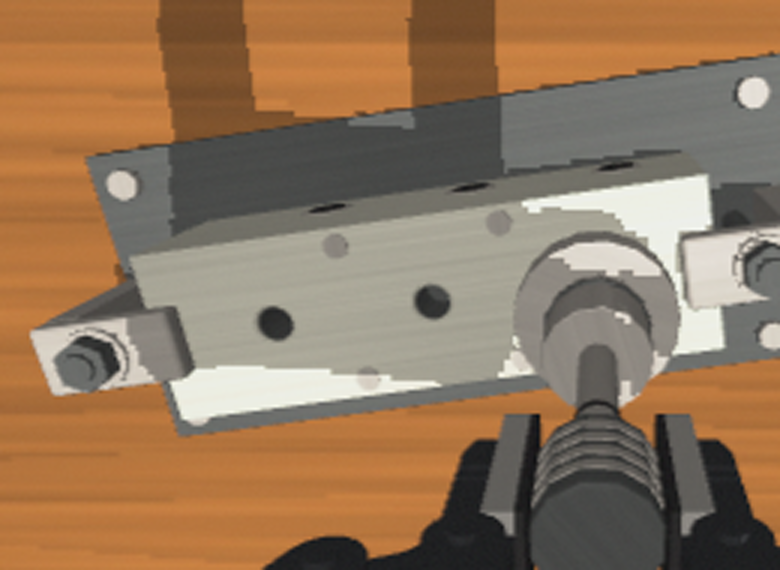

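The wrist view shows bores 2 and 3 at (432,302) and (276,323), and the foot and boss centred near column 597. Both views give small offsets of 1–3 mm in x, so I'll lower to just over the face, correct half, and look again with no parallax.

Emit:
carry_out(deltas="-2 -1 5 0 0 0 1; -2 -1 12 0 0 0 1; -2 -1 20 0 0 0 1; -2 -1 26 0 0 0 1; -2 -1 30 0 0 0 1; -2 -1 30 0 0 0 1; -2 -1 30 0 0 0 1; -2 -1 30 0 0 0 1")

```text
time_s: 6.18
eef_pos: [0.5604, 0.0673, 0.1727]
eef_rot: [0.0, -0.0, 1.0, -0.0]
wrist_force: [-0.0, 0.1, -5.0]
opening: 0.264
grasp_force: 60.2
```

```bash
python3 - <<'E'
from h import *
im,K,E,o=grab("wrist");np.savez("w3.npz",im=im,K=K,E=E)
x,y,w,h=130,110,190,140;s=4
c=cv2.resize(im[y:y+h,x:x+w],None,fx=s,fy=s,interpolation=cv2.INTER_CUBIC)
p=np.array(o['eef_pos']);f=p[2]-.0924;print(p,f,o['wrist_force'])
q=lambda P:(proj(K,E,P)-[x,y]+.5)*s-.5
def circ(cx,cy,z,r,col):
    pts=np.array([q([cx+r*np.cos(a),cy+r*np.sin(a),z]) for a in np.linspace(0,6.283,73)])
    cv2.polylines(c,[pts.round().astype(np.int32)],True,col,1)
for dz,r,col in((.044,.015,(0,255,0)),(.014,.025,(0,0,255))): circ(p[0],p[1],f+dz,r,col)
for B in((.5597,.0679),(.5678,.0103),(.576,-.0463)):circ(*B,.072,.0065,(255,255,0))
cv2.imwrite("pics/w3.png",c)
# dark blobs (bores) in gray
g=cv2.cvtColor(im,cv2.COLOR_BGR2GRAY)
for B in((.5678,.0103),(.576,-.0463)):
    u,v=proj(K,E,[*B,.072]).round().astype(int);sub=g[v-14:v+15,u-14:u+15].astype(float)
    m=cv2.moments((sub<(sub.max()+sub.min())/2).astype(np.uint8),True)
    print("bore",atz(K,E,(u-14+m['m10']/m['m00'],v-14+m['m01']/m['m00']),.072).round(4),m['m00'])
E
```

```text
[0.56039122 0.06731921 0.17265966] 0.08025966437920869 [-0.00875942  0.10786242 -5.0075819 ]
bore [0.5676 0.0104 0.072 ] 131.0
bore [ 0.576  -0.0466  0.072 ] 126.0
```

View pics/w3.png

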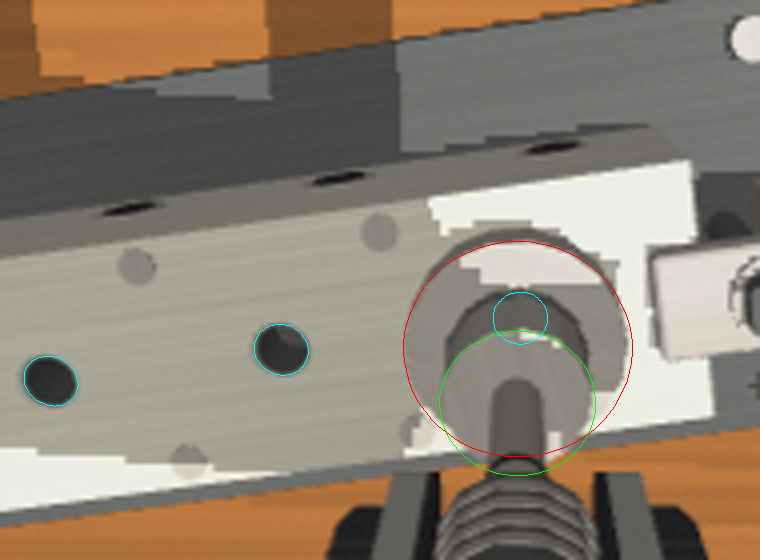

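In the overlay the bore circles match the bores. The foot's and boss's top-face edges match my circles; the dark bands above them are side walls. So the gauge axis is at the TCP within about 0.5 mm. Bore 1 is near (0.5594, 0.0677), so shift 1 mm and come down slowly.

Emit:
carry_out(deltas="1 0 1.5 0 0 0 1; 1 0 3 0 0 0 1; 1 0 4.5 0 0 0 1; 1 0 6 0 0 0 1; 1 0 7 0 0 0 1; 1 0 8 0 0 0 1; 1 0 9 0 0 0 1; 1 0 10 0 0 0 1; 1 0 11 0 0 0 1; 1 0 11.5 0 0 0 1; 1 0 12 0 0 0 1; 1 0 12 0 0 0 1")

```text
time_s: 7.72
eef_pos: [0.5592, 0.0673, 0.1602]
eef_rot: [-0.0, -0.0, 1.0, -0.0]
wrist_force: [-1.4, 0.2, 0.4]
opening: 0.264
grasp_force: 60.8
```

Emit:
carry_out(deltas="0 0 0.7 0 0 0 1; 0 0 1.4 0 0 0 1; 0 0 1.4 0 0 0 1")

```text
time_s: 8.1
eef_pos: [0.5591, 0.0673, 0.1588]
eef_rot: [-0.0, -0.0, 1.0, -0.0]
wrist_force: [-1.1, -0.1, 0.6]
opening: 0.256
grasp_force: 60.8
```

The foot has landed and only drag is felt. Continuing.

Emit:
carry_out(deltas="0 0 1 0 0 0 1; 0 0 2 0 0 0 1; 0 0 3 0 0 0 1; 0 0 4 0 0 0 1; 0 0 4 0 0 0 1")

```text
time_s: 8.72
eef_pos: [0.5591, 0.0674, 0.1547]
eef_rot: [-0.0, -0.0, 1.0, 0.0]
wrist_force: [-0.1, -0.1, 0.8]
opening: 0.26
grasp_force: 60.8
```

Emit:
carry_out(deltas="0 0 1 0 0 0 1; 0 0 2 0 0 0 1; 0 0 3 0 0 0 1; 0 0 4 0 0 0 1; 0 0 5 0 0 0 1; 0 0 6 0 0 0 1; 0 0 7 0 0 0 1; 0 0 8 0 0 0 1; 0 0 9 0 0 0 1; 0 0 10 0 0 0 1; 0 0 10 0 0 0 1")

```text
time_s: 10.1
eef_pos: [0.5591, 0.0673, 0.1447]
eef_rot: [-0.0, -0.0, 1.0, -0.0]
wrist_force: [-0.7, 0.3, 1.8]
opening: 0.264
grasp_force: 60.8
```

Now d ≈ 15.7 mm. Probing the 19–23 mm range in small steps.

Emit:
carry_out(deltas="0 0 0.7 0 0 0 1; 0 0 1.4 0 0 0 1; 0 0 2 0 0 0 1; 0 0 2 0 0 0 1")

```text
time_s: 10.6
eef_pos: [0.5591, 0.0674, 0.1428]
eef_rot: [-0.0, -0.0, 1.0, -0.0]
wrist_force: [-0.9, 0.1, 1.5]
opening: 0.261
grasp_force: 60.8
```

Emit:
carry_out(deltas="0 0 0.5 0 0 0 1; 0 0 1 0 0 0 1; 0 0 1 0 0 0 1")

```text
time_s: 10.98
eef_pos: [0.5591, 0.0674, 0.1418]
eef_rot: [-0.0, -0.0, 1.0, -0.0]
wrist_force: [-1.0, -0.3, 1.3]
opening: 0.261
grasp_force: 60.8
```

Emit:
carry_out(deltas="0 0 0.5 0 0 0 1; 0 0 1 0 0 0 1; 0 0 1 0 0 0 1")

```text
time_s: 11.35
eef_pos: [0.5591, 0.0673, 0.1408]
eef_rot: [-0.0, -0.0, 1.0, -0.0]
wrist_force: [-0.9, 0.5, 1.2]
opening: 0.265
grasp_force: 60.8
```

Emit:
carry_out(deltas="0 0 0.5 0 0 0 1; 0 0 1 0 0 0 1; 0 0 1 0 0 0 1")

```text
time_s: 11.72
eef_pos: [0.5591, 0.0674, 0.1398]
eef_rot: [-0.0, -0.0, 1.0, -0.0]
wrist_force: [-1.3, 0.0, 1.6]
opening: 0.263
grasp_force: 60.8
```

Emit:
carry_out(deltas="0 0 0.5 0 0 0 1; 0 0 1 0 0 0 1; 0 0 1 0 0 0 1")

```text
time_s: 12.1
eef_pos: [0.5591, 0.0674, 0.1388]
eef_rot: [-0.0, -0.0, 1.0, -0.0]
wrist_force: [-1.3, 0.4, 1.5]
opening: 0.265
grasp_force: 60.8
```

Emit:
carry_out(deltas="0 0 0.5 0 0 0 1; 0 0 1 0 0 0 1; 0 0 1 0 0 0 1")

```text
time_s: 12.48
eef_pos: [0.5591, 0.0673, 0.1378]
eef_rot: [-0.0, -0.0, 1.0, -0.0]
wrist_force: [-0.9, -0.5, 1.7]
opening: 0.258
grasp_force: 60.8
```

Emit:
carry_out(deltas="0 0 0.5 0 0 0 1; 0 0 1 0 0 0 1; 0 0 1 0 0 0 1")

```text
time_s: 12.85
eef_pos: [0.5592, 0.0673, 0.1368]
eef_rot: [-0.0, -0.0, 1.0, 0.0]
wrist_force: [-0.9, 0.5, 1.2]
opening: 0.258
grasp_force: 60.8
```

Emit:
carry_out(deltas="0 0 0.5 0 0 0 1; 0 0 1 0 0 0 1; 0 0 1 0 0 0 1")

```text
time_s: 13.22
eef_pos: [0.5591, 0.0673, 0.1358]
eef_rot: [-0.0, -0.0, 1.0, -0.0]
wrist_force: [-2.1, 0.3, 1.8]
opening: 0.264
grasp_force: 60.8
```

Emit:
carry_out(deltas="0 0 0.5 0 0 0 1; 0 0 1 0 0 0 1; 0 0 1.5 0 0 0 1; 0 0 2 0 0 0 1; 0 0 2 0 0 0 1")

```text
time_s: 13.85
eef_pos: [0.5591, 0.0674, 0.1338]
eef_rot: [-0.0, -0.0, 1.0, 0.0]
wrist_force: [-1.0, 0.2, 1.1]
opening: 0.263
grasp_force: 60.8
```

Bore 1 is full depth, with no bottom by about 26.6 mm. Lifting and going to bore 2.

Emit:
carry_out(deltas="0 0 -6 0 0 0 1; 0 0 -14 0 0 0 1; 0 0 -22 0 0 0 1; 0 0 -29 0 0 0 1; 0 0 -36 0 0 0 1; 0 0 -42 0 0 0 1; 0 0 -42 0 0 0 1; -4 -20 -42 0 0 0 1; -8 -40 -42 0 0 0 1; -8.5 -52 -42 0 0 0 1; -8.5 -57 -42 0 0 0 1; -8.5 -57 -42 0 0 0 1")

```text
time_s: 15.35
eef_pos: [0.5675, 0.01, 0.1758]
eef_rot: [-0.0, 0.0, 1.0, 0.0]
wrist_force: [-0.9, -0.7, -4.1]
opening: 0.26
grasp_force: 60.3
```

Emit:
carry_out(deltas="0 0 2 0 0 0 1; 0 0 4 0 0 0 1; 0 0 6 0 0 0 1; 0 0 8 0 0 0 1; 0 0 9 0 0 0 1; 0 0 10 0 0 0 1; 0 0 11 0 0 0 1; 0 0 12 0 0 0 1; 0 0 13 0 0 0 1; 0 0 14 0 0 0 1; 0 0 15 0 0 0 1; 0 0 15 0 0 0 1")

```text
time_s: 16.85
eef_pos: [0.5677, 0.0104, 0.1607]
eef_rot: [-0.0, -0.0, 1.0, 0.0]
wrist_force: [-0.9, 1.0, 0.8]
opening: 0.26
grasp_force: 60.9
```

Emit:
carry_out(deltas="0 0 0.7 0 0 0 1; 0 0 1.4 0 0 0 1; 0 0 2 0 0 0 1; 0 0 2 0 0 0 1")

```text
time_s: 17.35
eef_pos: [0.5677, 0.0104, 0.1588]
eef_rot: [-0.0, -0.0, 1.0, 0.0]
wrist_force: [-1.0, 1.5, 1.3]
opening: 0.261
grasp_force: 60.9
```

Emit:
carry_out(deltas="0 0 1.3 0 0 0 1; 0 0 2.6 0 0 0 1; 0 0 4 0 0 0 1; 0 0 5.3 0 0 0 1; 0 0 6.6 0 0 0 1; 0 0 8 0 0 0 1; 0 0 9.3 0 0 0 1; 0 0 10.6 0 0 0 1; 0 0 12 0 0 0 1; 0 0 13 0 0 0 1; 0 0 14 0 0 0 1; 0 0 14 0 0 0 1")

```text
time_s: 18.85
eef_pos: [0.5676, 0.0104, 0.1447]
eef_rot: [-0.0, -0.0, 1.0, 0.0]
wrist_force: [-0.5, 1.7, 0.3]
opening: 0.262
grasp_force: 60.8
```

Emit:
carry_out(deltas="0 0 0.5 0 0 0 1; 0 0 1 0 0 0 1; 0 0 1.5 0 0 0 1; 0 0 2 0 0 0 1; 0 0 2 0 0 0 1")

```text
time_s: 19.48
eef_pos: [0.5676, 0.0104, 0.1428]
eef_rot: [-0.0, -0.0, 1.0, 0.0]
wrist_force: [-1.5, 2.5, 1.6]
opening: 0.259
grasp_force: 60.9
```

Now at d ≈ 17.6 mm, stepping on.

Emit:
carry_out(deltas="0 0 0.5 0 0 0 1; 0 0 1 0 0 0 1; 0 0 1 0 0 0 1")

```text
time_s: 19.85
eef_pos: [0.5676, 0.0104, 0.1418]
eef_rot: [-0.0, -0.0, 1.0, 0.0]
wrist_force: [-0.6, 3.1, 1.0]
opening: 0.258
grasp_force: 60.9
```

Emit:
carry_out(deltas="0 0 0.4 0 0 0 1; 0 0 0.8 0 0 0 1; 0 0 0.8 0 0 0 1")

```text
time_s: 20.23
eef_pos: [0.5678, 0.0103, 0.1414]
eef_rot: [0.0, -0.0, 1.0, -0.0]
wrist_force: [-1.9, 1.5, 3.8]
opening: 0.262
grasp_force: 61.2
```

The force is up and the arm lags its command, so this is likely the bottom. One more small nudge to confirm.

Emit:
carry_out(deltas="0 0 0.5 0 0 0 1; 0 0 0.5 0 0 0 1; 0 0 0.5 0 0 0 1")

```text
time_s: 20.6
eef_pos: [0.5681, 0.0102, 0.1412]
eef_rot: [0.0, -0.0, 1.0, -0.0]
wrist_force: [-2.2, 2.4, 6.1]
opening: 0.259
grasp_force: 61.4
```

Emit:
carry_out(deltas="0 0 0.5 0 0 0 1; 0 0 0.5 0 0 0 1; 0 0 0.5 0 0 0 1")

```text
time_s: 20.98
eef_pos: [0.5683, 0.0102, 0.1411]
eef_rot: [0.001, -0.0, 1.0, -0.0]
wrist_force: [-2.3, 2.1, 8.2]
opening: 0.259
grasp_force: 61.6
```

```bash
python3 - <<'E'
from h import *
im,K,E,o=grab("scene")
x,y,w,h=215,130,80,100;s=6
cv2.imwrite("pics/s3.png",cv2.resize(im[y:y+h,x:x+w],None,fx=s,fy=s,interpolation=cv2.INTER_CUBIC))
p=np.array(o['eef_pos']);print(p,o['wrist_force'])
q=lambda z:((proj(K,E,[p[0]+.002,p[1],z])-[x,y]+.5)*s-.5).round(1)
print("foot",q(.072),"boss",q(.116),"mark if 20mm out",q(.072+.056),"knob",q(.072+.087))
E
```

```text
[0.56827477 0.01021527 0.14114846] [-2.33203265  2.13285994  8.15796347]
foot [200.7 529.6] boss [197.1 446.5] mark if 20mm out [196.1 422.7] knob [193.4 359.3]
```

View pics/s3.png

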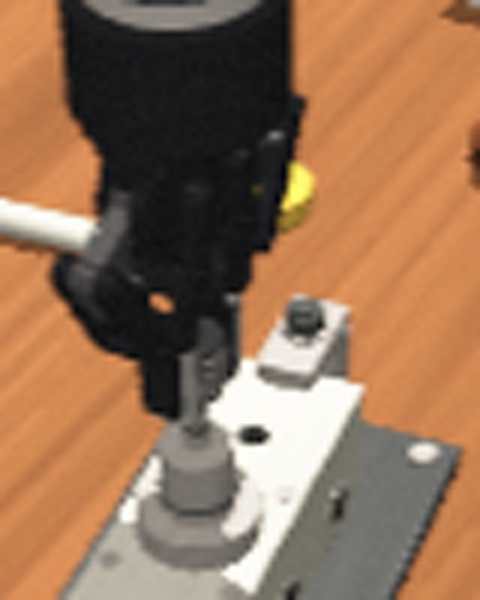

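The crop shows the gauge upright on the middle bore, foot flat, with the dark ring mark at (195,428) clearly above the boss top edge at (197,440). The pin stopped hard about 19.2 mm down, so this is the short bore. Easing off the push, opening and withdrawing.

Emit:
carry_out(deltas="0 0 -0.5 0 0 0 1; 0 0 -1 0 0 0 1; 0 0 -1 0 0 0 0.9; 0 0 -1 0 0 0 0.7; 0 0 -1 0 0 0 0.5; 0 0 -1 0 0 0 0.2; 0 0 -1 0 0 0 0; 0 0 -1 0 0 0 0; 0 0 -1 0 0 0 0; 0 0 -1 0 0 0 0; 0 0 -1 0 0 0 0; 0 0 -1 0 0 0 0")

```text
time_s: 22.52
eef_pos: [0.5677, 0.0104, 0.1411]
eef_rot: [0.0, -0.0, 1.0, -0.0]
wrist_force: [0.4, 1.1, 1.1]
opening: 1.001
grasp_force: 0.0
```

Emit:
carry_out(deltas="0 0 -5 0 0 0 0; 0 0 -15 0 0 0 0; 0 0 -30 0 0 0 0; 0 0 -60 0 0 0 0; 0 0 -90 0 0 0 0; 60 0 -120 0 0 0 0; 100 0 -120 0 0 0 0; 100 0 -120 0 0 0 0; 100 0 -120 0 0 0 0")

```text
time_s: 23.65
eef_pos: [0.4685, 0.0102, 0.2624]
eef_rot: [0.001, -0.0, 1.0, -0.0]
wrist_force: [0.2, -0.1, 0.2]
opening: 1.005
grasp_force: 0.0
```

```bash
python3 - <<'E'
from h import *
out=[]
for n,(x,y,w,h) in(("scene",(215,150,80,100)),("wrist",(150,100,100,100))):
    im,K,E,o=grab(n);s=5
    if n=="wrist":
        u,v=proj(K,E,[.568,.0103,.1]).astype(int);x,y=max(u-45,0),max(v-50,0);w=min(80,512-x);h=min(100,384-y)
    c=cv2.resize(im[y:y+h,x:x+w],None,fx=s,fy=s,interpolation=cv2.INTER_CUBIC)
    q=lambda z:((proj(K,E,[.568,.0103,z])-[x,y]+.5)*s-.5).round(0)
    print(n,"face",q(.072),"foot top",q(.086),"boss",q(.116),"mark",q(.1288),"knob",q(.16))
    out.append(cv2.copyMakeBorder(c,0,500-c.shape[0],0,400-c.shape[1],cv2.BORDER_CONSTANT))
cv2.imwrite("pics/f.png",np.hstack(out));print(o['time_s'],o['eef_pos'],o['opening'])
E
```

```text
scene face [163. 340.] foot top [162. 318.] boss [160. 270.] mark [159. 249.] knob [157. 196.]
wrist face [227. 202.] foot top [227. 227.] boss [227. 288.] mark [227. 317.] knob [227. 398.]
23.7 [0.46860572 0.0101598  0.26197422] 1.001829845943703
```

View pics/f.png

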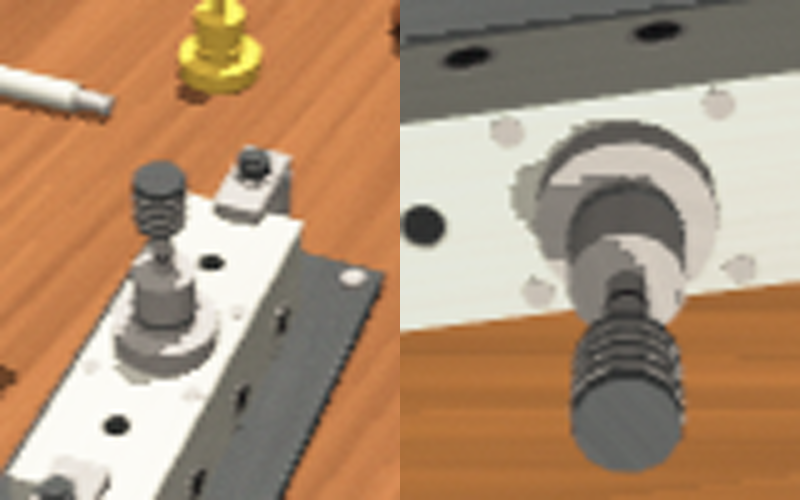

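The final view shows the gauge standing free and upright on the middle bore. The ring mark at scene crop (160,248) is well above the boss top at (163,268), and the knob is at its predicted height. Handing in.

```bash
python3 -c "
from h import *
print(ctrl.hand_in())"
```

```text
the job is handed in; nothing more can be done
None
```

The short bore is the middle one, bore_b: the pin bottomed about 19 mm down, and I left the gauge standing on it, let go, with the foot flat and the ring mark clear above the boss; the +y-side neighbour showed no bottom by about 26.6 mm, I did not gauge the third bore, and the job is handed in at about 24 s with no verdict returned.

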